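# Pin down the clamp bar of a sieve shaker

### The arm

A 6-joint arm with a two-finger parallel gripper is mounted at the origin on a cart in front of the work surface, level with it; the furniture and walls round the work are solid. World frame = base frame: x ahead of the robot, y to its left, z up, the work surface at z = 0. Lengths are in m, angles in rad, forces in N, time in s.
With the tool pointing down it reaches from about 0.375 to 0.975 m from the base axis. Payload 3.8 kg.
Tool frame: the origin (TCP) lies midway between the tips of the shut fingers; the grasp point (between the pads) lies 19 mm behind it; z points along the fingers, y is the line along which they close (so a half turn about z gives the same grasp; the last joint's range is limited). The gripper opens to 88 mm and grips with 3 to 60 N. Pads are 18 mm wide; open, the fingers measure 123 mm over their backs; the gripper's body (75 mm by 187 mm) begins 45 mm behind the grasp point.
Start: joints at [1.072, 0.264, 1.604, -0, 1.274, -0.037], TCP at [0.301, 0.604, 0.239] pointing down, gripper open.
Joint ranges: [-2.63, 2.63], [-0.94, 2.18], [0.31, 2.57], [-1.31, 4.45], [0, 2.66], [-2.55, 2.55]. Speed limits (rad/s): [2.57, 2.57, 3.14, 3.14, 3.14, 3.14].

### API

Orientations are given as a rotation vector (axis times angle).
In Python, from cell import manip, inverse_kinematics, cams, order gives the robot as it stands. Calls block until the motion is done:
- manip.move_pose(position, orientation): joint-space move of the TCP to a pose.
- manip.move_linear(position, rate=0.15, rot=None): straight line of the TCP; rot=None keeps the orientation; rate is the mean speed in m/s.
- manip.set_joints(angles): joint-space move.
- manip.set_gripper(opening, force=None): finger opening in m; force is the grip in N (None keeps the last); returns when the fingers have stopped.
- manip.dwell(seconds).
- inverse_kinematics(position, orientation): joint angles nearest the present ones, or None.
- manip.state(): the state.
- cams.capture(name): name is "scene" or "side" or "wrist"; returns a dict with "image" (480x640x3 uint8, blue, green, red), "z_map" (480x640 float32, m along the optical axis (not along the pixel's ray), 0 where there is no reading), "intrinsics" (3x3 intrinsics, pixels), "position" and "orientation" of the camera in the world; the wrist camera has in their place "T_tool_cam" (4x4, takes a point from camera to tool coordinates, whose origin is the TCP and whose axes are the flange's). Camera axes: x right, y down, z forward; pixel columns grow to the right and rows downward; lengths in m; the calibration is good to about 2 mm. The wrist camera is an equidistant fisheye: a pixel r from the principal point sees the ray r / f radians off the axis. A picture is of the moment at which its call begins: read the wrist's pose just before it.
A pose or a line that the arm cannot do raises manip.IKError and nothing moves.
- order.close_job(): hands the job in; it is judged then, once.
The state is a dict: "clock": time; "joint_pos": joint angles; "joint_velocities": joint speeds; "tau": joint torques, N m; "tool_pos": TCP position; "tcp_rot": TCP orientation; "contact_force": force on the tool from outside, world axes, zero at the start; "moment": the same for the moment, N m; "gripper_width": finger opening in m; "grasp_force": force on a finger pad.
Only numpy, scipy, OpenCV 4.12 (cv2) and the standard library are available. Lean on these libraries where they do the work, as an engineer would, in place of code of your own. Each camera call takes 0.05 s, during which the arm holds its last target. There are 200 camera calls.

### The job

Get the sieve stack ready for shaking: press the raised clamp bar all the way down into its fork, then push the ball-lock pin by its spring button right through the fork and the bar's eye until its shoulder meets the fork, and let go so that the button springs out and the balls lock. Only then fold the cam lever on the bar flat to clamp the stack. Leave the bottle, flask and dish where they are and the stack standing in its place.

Things in the scene. Friction and masses are not known exactly. Their poses are not given: they have to be found in the camera images.
- sieve_shaker: Sieve shaker, fixed: white housing 170 x 250 x 48 mm, on it a steel table with its top 64 mm up. Origin: centre of its underside on the worktop; x from the front panel to the back, y to its left. Hinge bracket at y = -85 mm; aluminium fork at y = +85 mm, cheeks 32 mm wide in y, 174 mm high: near cheek x = -51 to -27 mm, far cheek x = 12 to 22 mm, bores along x 158 mm up, 14.5 mm (near) and 17 mm (far).
- bar_hinge (a point): Point on the hinge axis of the clamp bar, at (0, -85, 158) mm in the shaker's frame. The hinge axis runs along the shaker's x.
- clamp_bar (a joint): Angle of the steel clamp bar (22 mm wide, 12 mm thick) about its hinge, rad: 0 = down on its stop, level, its eye (block 16 mm wide in x, 32 mm high, 17 mm bore, 170 mm from the hinge) in line with the fork's bores; starts raised, 0.5 to 0.85. The hinge is stiff (0.5 N m): the bar stays where it is left and takes 1 to 3 N on its tab to push down.
- bar_tab (a point): Centre of the upper face of the black grip tab (26 mm wide, 38 mm long, 14 mm thick) at the free end of the clamp bar, 207 mm from the hinge axis and 7 mm above the bar's middle line. It is the place to press the bar down. With the bar down it lies at (0, 122, 165) mm in the shaker's frame, outside the fork.
- lock_pin: Steel ball-lock pin, 125 mm long. Origin on its axis at the shoulder; x points along the 14 mm shank to the tip (90 mm away) and along the shaker's x. Ribbed head behind the shoulder: 32 mm across, 24 mm long. Two balls stand 4 mm out of the shank 78 mm from the shoulder. Starts parked, balls just through the near cheek, shoulder 49 mm short of it; oiled, slides easily, may turn on its axis.
- pin_button (a joint): Travel of the pin's button into the head, m: 0 = out (balls out), 0.006 = pressed (balls in). Spring 3 N, 6.6 N fully in; sliding the oiled pin adds 1 to 2 N. Balls out, the pin can neither enter the bar's eye nor come back out of a cheek; pushed by the button it slides in. With the shoulder home the balls are 5 mm past the far cheek and spring out on release.
- button_face (a point): Centre of the flat end of the steel button (20 mm in diameter, stands 11 mm out of the head, 5 mm when fully pressed), 35 mm behind the shoulder; it faces the robot (the shaker's -x).
- fork_mouth (a point): Centre of the bore on the outer face of the near cheek, at (-51, 85, 158) mm in the shaker's frame and with its axes. The pin's shoulder comes to this point when home.
- fork_exit (a point): Centre of the bore on the outer face of the far cheek, at (22, 85, 158) mm in the shaker's frame. The pin's tip stands 17 mm past it when home.
- pin_tip (a point): End of the pin's tip, on its axis.
- cam_lever (a joint): Angle of the cam lever above the bar, rad: 0 = folded flat along the bar, pointing to the hinge; starts at 0.85 to 1.15. It stays where it is left (0.2 N m of friction; about 5 N on its grip to fold it). Folding lowers the foot by 5 mm per rad.
- lever_pivot (a point): Pivot of the cam lever, on the bar 85 mm from the hinge axis and 16 mm above the bar's middle line; the pivot axis runs along the shaker's x.
- lever_tip (a point): Upper face of the lever's black grip (14 mm wide in x, 36 mm long, 9 mm thick), 60 mm from the pivot along the lever and 11.5 mm above the pivot's level when folded; place to push on.
- clamp_foot: Round black rubber foot, 32 mm in diameter, sprung, under the middle of the bar. Bar down and lever open, it hangs just over the stack's lid; lever folded, it presses the lid with about 15 N. Origin on the bar's middle line, sole 25.5 mm below.
- sieve_stack: Stack of a pan, two steel test sieves and a lid, 102 mm in diameter, 66 mm high, loose on the middle of the shaker's table between locating studs. Origin: centre of its underside.
- the_arm_lamp: Fixed desk lamp with a black disc foot, behind and to the right of the shaker; keep clear of it. Its arm reaches towards the robot over the worktop: the end is 162 mm in front (-x) of the origin, 30 mm wide, 278 to 300 mm above the worktop. Origin on the worktop.
- reagent_bottle: Bystander: 250 ml reagent bottle with a blue cap, 69 mm in diameter, 150 mm high; origin at the centre of its underside.
- petri_dish: Bystander: petri dish with lid, 61 mm in diameter, 15 mm high; origin at the centre of its underside.
- conical_flask: Bystander: conical flask, 68 mm in diameter, 113 mm high; origin at the centre of its underside.
Things that resemble listed ones, but are neither listed nor needed, are in the scene too. Of the things that look like the lock_pin, the larger one is meant. Leave any yellow look-alike of the sieve_stack alone.

How it is judged:
By the outcome, as a careful person would: the job done as asked, in the order asked, and still so for the second after the job is handed in, with the robot touching nothing.
It also fails if it takes over 46 s, if anything falls off the work surface, if the arm or the gripper's body presses on something with over 40 N, if the wrist force passes 120 N, or if a joint passes its speed limit or range.

## Working session

There is one attempt and no reset: what is moved stays moved. The work goes in short steps, each a Python script; the robot and the scene stay as the last script left them, time stands still between calls to the robot, and variables do not carry over. Pictures are saved under pics/ and viewed, at most 10 in all, crops included, and the job is handed in when it is done.

```bash
mkdir -p pics; ls; python3 - <<'E'
from cell import manip, cams
import cv2,numpy as np
s=manip.state(); print(s['clock'],s['tool_pos'],s['tcp_rot'],s['gripper_width'])
for n in ['scene','side']:
    c=cams.capture(n); cv2.imwrite(f'pics/{n}0.png',c['image']); np.savez(f'{n}0.npz',**c)
    print(n,c['intrinsics'],c['position'],c['orientation'])
E
```

```text
pics
0.0 [0.30044211 0.60367609 0.23742057] [-0.71883617 -3.05765555  0.00329663] 0.08806650491199557
scene [[550.86917318   0.         314.11431857]
 [  0.         550.86917318 237.38642652]
 [  0.           0.           1.        ]] [-0.21178726 -0.77521202  0.69043615] [-1.89195013  0.71036534 -0.48575383]
side [[543.95875905   0.         318.45092202]
 [  0.         543.95875905 249.32915284]
 [  0.           0.           1.        ]] [0.63853068 1.06510247 0.57678451] [-0.02909152 -2.64029216  1.63002693]
```

View pics/scene0.png

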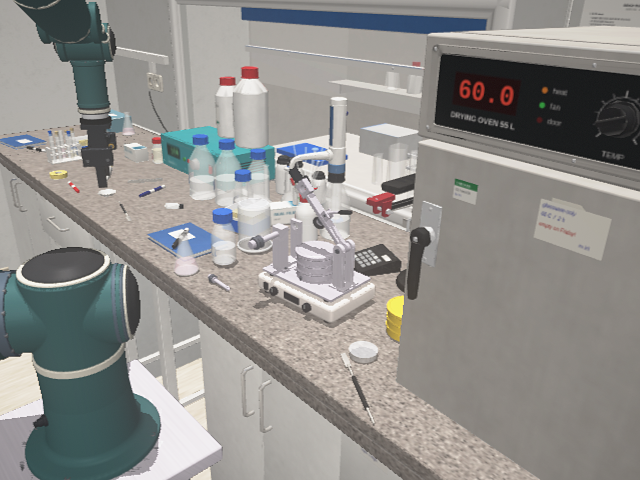

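View pics/side0.png

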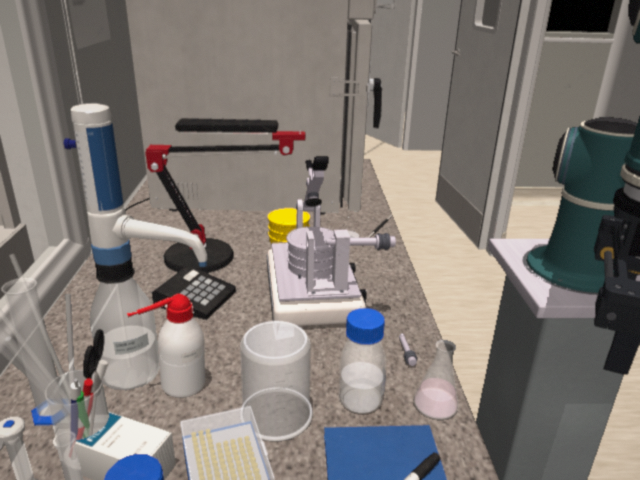

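```bash
cat > h.py <<'E'
import numpy as np,cv2
from scipy.spatial.transform import Rotation as R
def load(n): return dict(np.load(n+'.npz'))
def cloud(c):
    K=c['intrinsics'];z=c['z_map'];v,u=np.mgrid[:480,:640]
    p=np.stack([(u-K[0,2])/K[0,0]*z,(v-K[1,2])/K[1,1]*z,z],-1)
    P=p@R.from_rotvec(c['orientation']).as_matrix().T+c['position']
    P[z<=0]=np.nan
    return P
E
python3 - <<'E'
from h import *
A=cloud(load('scene0'));B=cloud(load('side0'))
for n,P,px in [('scene',A,[(318,310),(320,270),(258,241),(275,239),(345,247),(300,160),(325,205),(338,240),(222,216),(186,270),(362,350),(385,200),(400,185),(405,285),(221,283)]),('side',B,[(318,312),(340,236),(384,241),(393,241),(318,165),(315,200),(290,145),(310,240),(365,325),(365,275),(275,270)])]:
    for u,v in px: print(n,(u,v),P[v,u].round(3))
im=load('scene0')['image'][120:340,200:420];cv2.imwrite('pics/c1.png',cv2.resize(im,(600,600),interpolation=cv2.INTER_CUBIC)) 
im=load('side0')['image'][140:340,240:440];cv2.imwrite('pics/c2.png',cv2.resize(im,(600,600),interpolation=cv2.INTER_CUBIC))
E
```

```text
scene (318, 310) [0.528 0.021 0.027]
scene (320, 270) [0.58  0.073 0.093]
scene (258, 241) [0.474 0.172 0.164]
scene (275, 239) [0.543 0.198 0.14 ]
scene (345, 247) [0.605 0.019 0.164]
scene (300, 160) [0.786 0.39  0.253]
scene (325, 205) [0.858 0.357 0.108]
scene (338, 240) [0.603 0.04  0.175]
scene (222, 216) [0.523 0.401 0.143]
scene (186, 270) [0.409 0.409 0.016]
scene (362, 350) [ 0.506 -0.139  0.014]
scene (385, 200) [ 0.651 -0.05   0.287]
scene (400, 185) [ 0.695 -0.052  0.312]
scene (405, 285) [ 0.468 -0.262  0.233]
scene (221, 283) [0.442 0.293 0.014]
side (318, 312) [0.597 0.238 0.036]
side (340, 236) [0.56  0.206 0.173]
side (384, 241) [0.482 0.202 0.161]
side (393, 241) [0.464 0.197 0.159]
side (318, 165) [0.601 0.196 0.298]
side (315, 200) [0.602 0.123 0.207]
side (290, 145) [ 0.65  -0.019  0.27 ]
side (310, 240) [0.613 0.218 0.17 ]
side (365, 325) [0.542 0.444 0.149]
side (365, 275) [0.487 0.039 0.001]
side (275, 270) [0.678 0.135 0.065]
```

View pics/c1.png

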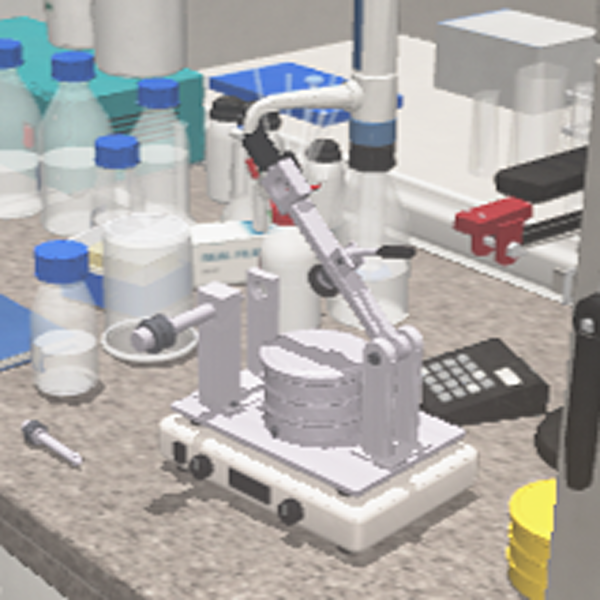

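View pics/c2.png

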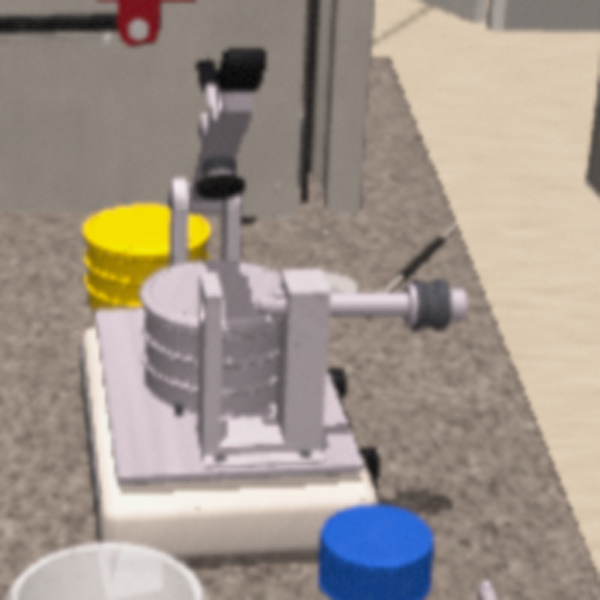

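```bash
python3 - <<'E'
from h import *
sc,sd=load('scene0'),load('side0')
for n,c in (('scene',sc),('side',sd)):
    P=cloud(c).reshape(-1,3);I=c['image'].reshape(-1,3).astype(int)
    box=(abs(P[:,0]-.6)<.25)&(abs(P[:,1]-.11)<.25)
    def sel(a,b,bx=box): return P[bx&(P[:,2]>a)&(P[:,2]<b)]
    q=sel(.06,.069); q=q[np.linalg.norm(q[:,:2]-[.595,.12],axis=1)<.16]
    r=cv2.minAreaRect(q[:,:2].astype(np.float32)*1000);print(n,'table',len(q),r,np.median(q[:,2]))
    q=sel(.03,.066);r=cv2.minAreaRect(q[np.linalg.norm(q[:,:2]-[.595,.12],axis=1)<.18][:,:2].astype(np.float32)*1000);print('house+',r)
    q=sel(.169,.178);q=q[(np.linalg.norm(q[:,:2]-[.585,.208],axis=1)<.06)]
    lab=None
    for nm,m in (('near',q[:,0]<.583),('far',q[:,0]>=.583)):
        print('cheek',nm,m.sum(),q[m].mean(0).round(4) if m.any() else 0,cv2.minAreaRect(q[m][:,:2].astype(np.float32)*1000) if m.sum()>3 else '')
    # lid
    q=sel(.125,.136);q=q[np.linalg.norm(q[:,:2]-[.595,.12],axis=1)<.07];print('lid',cv2.minEnclosingCircle(q[:,:2].astype(np.float32)*1000),np.median(q[:,2]))
    # pin
    m=box&(P[:,2]>.135)&(P[:,2]<.182)&(P[:,0]<.53)&(P[:,0]>.42)&(abs(P[:,1]-.19)<.04);q=P[m]
    print('pin',len(q),q.min(0),q.max(0)); 
    k=q[q[:,2]>.16];print(' axis fit',np.polyfit(k[:,0],k[:,1],1))
    for x in np.arange(.43,.54,.008):
        s=q[abs(q[:,0]-x)<.004]
        if len(s):print('  x%.3f n%d y %.3f..%.3f z %.3f..%.3f'%(x,len(s),s[:,1].min(),s[:,1].max(),s[:,2].min(),s[:,2].max()))
    # black things high
    blk=(I.max(1)<60)&box&(P[:,2]>.16);q=P[blk];
    q=q[(np.abs(q[:,0]-.6)<.05)&(q[:,1]>0)]
    print('blk',len(q)); 
    for zc in np.arange(.17,.34,.012):
        s=q[abs(q[:,2]-zc)<.006]
        if len(s): print('  z%.3f n%d'%(zc,len(s)),s.mean(0).round(3),s.min(0).round(3),s.max(0).round(3))
E
```

```text
scene table 1287 ((601.4921875, 111.24502563476562), (154.229736328125, 228.3031768798828), 5.921013832092285) 0.06309675475310528
house+ ((592.6856689453125, 109.94490051269531), (181.92852783203125, 253.15951538085938), 6.444123268127441)
cheek near 73 [0.5548 0.1919 0.172 ] ((557.5112915039062, 193.76791381835938), (31.11297035217285, 36.05342102050781), 14.643160820007324)
cheek far 35 [0.6109 0.1972 0.1716] ((610.97021484375, 199.04710388183594), (12.879571914672852, 34.31238555908203), 4.464905738830566)
lid ((593.5648803710938, 124.68998718261719), 65.19827270507812) 0.12834459895118244
pin 248 [0.45615313 0.16780383 0.13850162] [0.52921664 0.19816699 0.1709182 ]
 axis fit [0.13372177 0.1176028 ]
  x0.454 n5 y 0.178..0.190 z 0.151..0.160
  x0.462 n44 y 0.171..0.193 z 0.145..0.164
  x0.470 n56 y 0.168..0.198 z 0.139..0.169
  x0.478 n27 y 0.170..0.189 z 0.141..0.170
  x0.486 n47 y 0.169..0.193 z 0.141..0.171
  x0.494 n9 y 0.172..0.192 z 0.148..0.169
  x0.502 n14 y 0.177..0.188 z 0.151..0.163
  x0.510 n16 y 0.179..0.191 z 0.153..0.163
  x0.518 n14 y 0.183..0.191 z 0.148..0.162
  
[... 1041 characters left out ...]
91..0.200 z 0.150..0.163
  x0.518 n38 y 0.191..0.201 z 0.151..0.163
  x0.526 n33 y 0.192..0.203 z 0.151..0.164
blk 316
  z0.194 n40 [0.608 0.112 0.195] [0.593 0.106 0.19 ] [0.621 0.117 0.199]
  z0.206 n60 [0.606 0.119 0.205] [0.593 0.104 0.2  ] [0.619 0.125 0.211]
  z0.218 n3 [0.609 0.107 0.213] [0.598 0.105 0.212] [0.615 0.109 0.214]
  z0.242 n7 [0.614 0.044 0.247] [0.61  0.04  0.246] [0.616 0.05  0.248]
  z0.254 n26 [0.613 0.034 0.25 ] [0.606 0.024 0.248] [0.618 0.048 0.252]
  z0.290 n58 [0.6   0.187 0.291] [0.588 0.178 0.286] [0.611 0.195 0.296]
  z0.302 n83 [0.598 0.199 0.303] [0.587 0.188 0.296] [0.61  0.204 0.308]
  z0.314 n39 [0.596 0.198 0.31 ] [0.587 0.194 0.308] [0.607 0.203 0.312]
```

```bash
cat >> h.py <<'E'
O=np.array([.6045,.1145,0]);YAW=np.radians(5.6)
RS=R.from_euler('z',YAW)
def W(x,y,z): return O+RS.apply(np.array([x,y,z])/1000)   # shaker mm -> world m
def rot(ydir): # tool down, closing along shaker-frame angle (deg)
    a=YAW+np.radians(ydir); y=np.array([np.cos(a),np.sin(a),0]); z=np.array([0,0,-1.]); x=np.cross(y,z)
    return R.from_matrix(np.stack([x,y,z],1)).as_rotvec()
def tabpt(t,l=207,n=7): return (0,-85+l*np.cos(t)-n*np.sin(t),158+l*np.sin(t)+n*np.cos(t))
def levpt(t,l=60,n=11.5): return (0,-l*np.cos(t)+n*np.sin(t),174+l*np.sin(t)+n*np.cos(t))
E
python3 - <<'E'
from h import *
from cell import manip,inverse_kinematics as ik
for n in('scene0','side0'):
    c=load(n);P=cloud(c);I=c['image'].astype(int)
    m=(I[...,2]>110)&(I[...,1]<70)&(I[...,0]<90)&(P[...,2]>.24)&(P[...,2]<.34)&(P[...,0]<.95)&(P[...,1]<.1)&(P[...,1]>-.2)
    q=P[m];q=q[q[:,0]<q[:,0].min()+.05];print(n,m.sum(),q.min(0),q.max(0),np.median(q,0))
c=load('side0');P=cloud(c);I=c['image']
m=(I.max(2)<60)&(abs(P[...,0]-.6)<.04)&(P[...,1]>.1)&(P[...,2]>.27);v,u=np.nonzero(m);print('tab px',u.min(),u.max(),v.min(),v.max(),P[m].mean(0))
q=P[m]; h=W(0,-85,158); d=q-h; d[:,1]=d@RS.apply([0,1,0]); ang=np.arctan2(d[:,2],d[:,1]); rad=np.hypot(d[:,1],d[:,2])
print('ang',np.median(ang),ang.min(),ang.max(),rad.min(),rad.max(), (d@RS.apply([1,0,0])).mean())
for yd in (0,180,90,-90):
    print(yd,rot(yd).round(3),[None if (j:=ik(p,rot(yd))) is None else np.round(j,2) for p in (W(*tabpt(.75))+[0,0,.05],W(0,122,165),W(-150,85,145),W(-150,85,230),W(0,-60,185))])
E
```

```text
scene0 200 [ 0.61462365 -0.0546604   0.24968057] [ 0.664214   -0.02117792  0.29057925] [ 0.64468843 -0.05009213  0.278482  ]
side0 657 [ 0.62176449 -0.03926323  0.25013168] [ 0.67059788 -0.01328507  0.29389163] [ 0.65211608 -0.02013833  0.28365839]
tab px 312 327 157 169 [0.59835734 0.1947963  0.30072187]
ang 0.7054363231456687 0.6918373342167479 0.7476981141401563 0.19695996406677094 0.23239029101616474 0.0017828806347982371
0 [2.11  2.327 0.   ] [array([ 0.25,  0.12,  1.57, -0.  ,  1.46,  0.15]), array([ 0.34,  0.25,  1.76, -0.  ,  1.13,  0.24]), array([ 0.34, -0.02,  2.1 , -0.  ,  1.06,  0.24]), array([ 0.34, -0.1 ,  2.01, -0.  ,  1.23,  0.24]), array([ 0.05,  0.19,  1.8 , -0.  ,  1.16, -0.05])]
180 [ 2.327 -2.11   0.   ] [None, None, None, None, None]
90 [ 0.153 -3.138 -0.   ] [array([ 0.25,  0.12,  1.57, -0.  ,  1.46, -1.42]), array([ 0.34,  0.25,  1.76, -0.  ,  1.13, -1.33]), array([ 0.34, -0.02,  2.1 , -0.  ,  1.06, -1.33]), array([ 0.34, -0.1 ,  2.01, -0.  ,  1.23, -1.33]), array([ 0.05,  0.19,  1.8 , -0.  ,  1.16, -1.62])]
-90 [3.138 0.153 0.   ] [array([0.25, 0.12, 1.57, 0.  , 1.46, 1.72]), array([0.34, 0.25, 1.76, 0.  , 1.13, 1.81]), array([ 0.34, -0.02,  2.1 ,  0.  ,  1.06,  1.81]), array([ 0.34, -0.1 ,  2.01,  0.  ,  1.23,  1.81]), array([0.05, 0.19, 1.8 , 0.  , 1.16, 1.52])]
```

```bash
python3 - <<'E'
from h import *
from cell import manip,cams
r0=rot(0)
def F(): s=manip.state(); return np.round(s['contact_force'],1),np.round(s['tool_pos'],3),round(s['clock'],2)
manip.set_gripper(0.0,40)
p=manip.state()['tool_pos']; manip.move_linear([p[0],p[1],.37],rate=.3)
a=np.array(tabpt(.72));a[1]+=4
manip.move_pose(W(*a)+[0,0,.05],r0); print(F())
c=cams.capture('wrist');cv2.imwrite('pics/w1.png',c['image'])
stop=False
for t in np.arange(.72,-.001,-.12):
    q=np.array(tabpt(t));q[1]+=4
    manip.move_linear(W(*q)+[0,0,.001],rate=.12);f=F();print(round(t,2),f)
    if np.linalg.norm(f[0])>20: stop=True;break
if not stop:
  for d in (0,-1,-2,-3,-4,-5):
    manip.move_linear(W(0,126,165+d),rate=.05);f=F();print(d,f)
    if f[0][2]>12: break
E
```

```text
(array([0.5, 0.6, 0.4]), array([0.597, 0.185, 0.35 ]), 3.86)
0.72 (array([-0.2,  0.6, -0. ]), array([0.597, 0.184, 0.3  ]), 4.47)
0.6 (array([-0.5, -0.3,  0.6]), array([0.595, 0.201, 0.281]), 4.83)
0.48 (array([-0.1,  0.1,  0.2]), array([0.594, 0.214, 0.26 ]), 5.18)
0.36 (array([-0.2,  0.7, -0.1]), array([0.593, 0.224, 0.238]), 5.54)
0.24 (array([-0.6,  0.6,  0.2]), array([0.592, 0.232, 0.214]), 5.9)
0.12 (array([-0.4,  0.3,  0.3]), array([0.592, 0.237, 0.19 ]), 6.26)
0.0 (array([-0.7,  0.4, -0.5]), array([0.592, 0.24 , 0.166]), 6.62)
0 (array([ 0.3, -0.5,  2.3]), array([0.592, 0.24 , 0.165]), 6.87)
-1 (array([-1.6, -0.9,  6. ]), array([0.592, 0.24 , 0.165]), 7.12)
-2 (array([-3.9, -1.6,  9.6]), array([0.592, 0.24 , 0.165]), 7.37)
-3 (array([-6.2, -1.7, 14.3]), array([0.592, 0.24 , 0.165]), 7.62)
```

```bash
python3 - <<'E'
from h import *
from cell import manip,cams
manip.move_linear(W(-20,126,205),rate=.2)
manip.move_pose(W(-165,85,200),rot(90))
print(manip.state()['clock'])
c=cams.capture('side');cv2.imwrite('pics/s2.png',c['image']); np.savez('side2.npz',**c)
d=cams.capture('scene');np.savez('scene2.npz',**d)
a=cv2.resize(c['image'][140:340,240:440],(400,400),interpolation=cv2.INTER_CUBIC);b=cv2.resize(d['image'][140:340,200:400],(400,400),interpolation=cv2.INTER_CUBIC)
cv2.imwrite('pics/both2.png',np.hstack([a,b]))
E
```

```text
9.4083
```

View pics/both2.png

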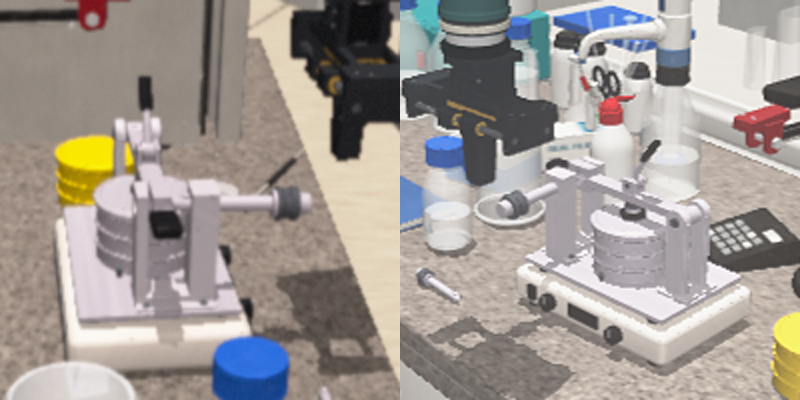

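```bash
python3 - <<'E'
from h import *
from cell import manip,cams
def F():
    s=manip.state(); f=RS.inv().apply(s['contact_force']); x=RS.inv().apply(s['tool_pos']-O)*1000
    return np.round(f,1),np.round(x,1),round(s['clock'],2)
manip.move_linear(W(-165,85,147),rate=.2);print(F())
X=-148
for x in list(range(-150,-95,6))+list(np.arange(-95,-75,1.5)):
    manip.move_linear(W(x,85,147),rate=.06 if x<-95 else .04);f=F();print(x,f)
    if f[0][0]<-18: break
c=cams.capture('side');d=cams.capture('scene')
a=cv2.resize(c['image'][180:300,260:440],(400,267),interpolation=cv2.INTER_CUBIC);b=cv2.resize(d['image'][180:300,200:380],(400,267),interpolation=cv2.INTER_CUBIC)
cv2.imwrite('pics/both3.png',np.hstack([a,b]))
E
```

```text
(array([ 0.1, -0.4,  0.2]), array([-165.4,   84.9,  146.6]), 9.93)
-150 (array([-0.9,  0.2,  0.1]), array([-148.9,   85.1,  147.9]), 10.32)
-144 (array([ 0.3, -0.6,  1. ]), array([-143.7,   85. ,  147.1]), 10.57)
-138 (array([ 0.2,  0.1, -0.5]), array([-137.6,   85. ,  147. ]), 10.82)
-132 (array([-2.1, -1.1, -0.5]), array([-132.7,   84.9,  146.5]), 11.07)
-126 (array([ 0.6, -0.3, -0. ]), array([-125. ,   85.1,  147.4]), 11.32)
-120 (array([-0.5, -0.2, -1.2]), array([-119.2,   85.1,  147.3]), 11.57)
-114 (array([-0.9,  0.6,  0.8]), array([-113.5,   85. ,  147.1]), 11.82)
-108 (array([ 0.1, -0.2, -0.1]), array([-107.5,   85. ,  147.1]), 12.07)
-102 (array([-0.5,  0. , -0.7]), array([-101.6,   85. ,  147. ]), 12.32)
-96 (array([-3.3, -0.2,  1.1]), array([-96.8,  84.9, 146.5]), 12.57)
-95.0 (array([-3.6,  0.5,  0.6]), array([-95.7,  84.9, 146.6]), 12.82)
-93.5 (array([-4.7,  0.3, -0.4]), array([-94.1,  84.9, 146.6]), 13.07)
-92.0 (array([-6.1, -0.3, -0.9]), array([-92.7,  84.9, 146.6]), 13.32)
-90.5 (array([-6.3, -0.2,  0.5]), array([-91.5,  84.9, 146.6]), 13.57)
-89.0 (array([-9. ,  0.4,  1.5]), array([-91.1,  84.9, 146.3]), 13.82)
-87.5 (array([-12. ,   0. ,   2.3]), array([-91. ,  84.9, 145.8]), 14.07)
-86.0 (array([-15.4,   0. ,   3.6]), array([-91. ,  84.8, 145.2]), 14.32)
-84.5 (array([-17.5,   0.6,   3.7]), array([-90.9,  84.8, 144.6]), 14.57)
-83.0 (array([-21.9,  -0.2,   4.2]), array([-90.8,  84.7, 144. ]), 14.82)
```

View pics/both3.png

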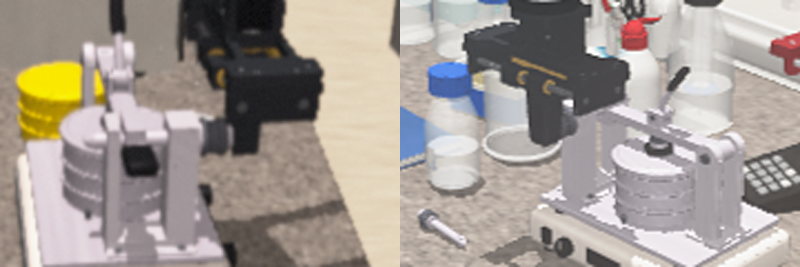

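```bash
python3 - <<'E'
from h import *
from cell import manip,cams
manip.move_linear(W(-97,85,147),rate=.04)
manip.move_linear(W(-130,85,147),rate=.2)
manip.move_linear(W(-150,85,215),rate=.3)
print(manip.state()['clock'])
c=cams.capture('side');d=cams.capture('scene');np.savez('side4.npz',**c);np.savez('scene4.npz',**d)
a=cv2.resize(c['image'][200:280,280:400],(400,267),interpolation=cv2.INTER_CUBIC);b=cv2.resize(d['image'][200:280,240:360],(400,267),interpolation=cv2.INTER_CUBIC)
cv2.imwrite('pics/both4.png',np.hstack([a,b]))
for n,k in(('sc',d),('sd',c)):
    P=cloud(k);Q=RS.inv().apply(P.reshape(-1,3)-O)*1000
    with np.errstate(all='ignore'):
        q=Q[(Q[:,0]<-53)&(Q[:,0]>-115)&(abs(Q[:,1]-85)<22)&(abs(Q[:,2]-158)<20)]
        print(n,len(q),np.percentile(q[:,0],[1,10,50,90]).round(1))
        q=Q[(Q[:,0]>23)&(Q[:,0]<50)&(abs(Q[:,1]-85)<16)&(abs(Q[:,2]-158)<14)]
        print('tip',len(q),q.max(0).round(1) if len(q) else '')
        q=Q[(abs(Q[:,0])<14)&(Q[:,1]<20)&(Q[:,1]>-80)&(Q[:,2]>195)]
        if len(q): print('lever',len(q),q.min(0).round(1),q.max(0).round(1))
        q=Q[(abs(Q[:,0])<11)&(Q[:,1]<140)&(Q[:,1]>105)&(Q[:,2]>155)&(Q[:,2]<190)]
        if len(q): print('tab',len(q),np.median(q,0).round(1))
E
```

```text
16.125
sc 194 [-88.6 -86.8 -74.1 -55.6]
tip 4 [ 37.   80.3 170.4]
lever 75 [-12.  -39.5 195.1] [  4.5  -8.1 236.2]
tab 35 [ -3.7 123.6 163.2]
sd 259 [-85.4 -80.9 -67.1 -55.5]
tip 73 [ 38.3  95.3 169.2]
lever 170 [ -7.2 -33.5 195.1] [  7.3   3.3 236.6]
tab 118 [  0.4 124.9 164.3]
```

View pics/both4.png

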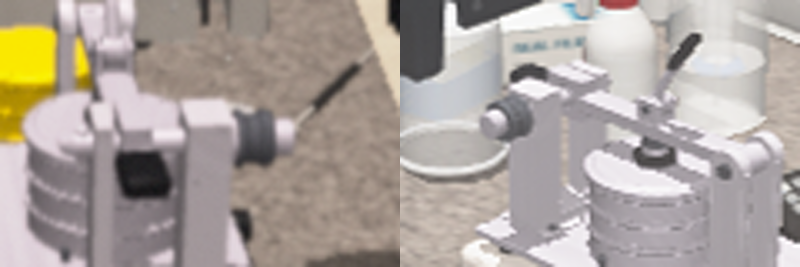

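```bash
python3 - <<'E'
from h import *
from cell import manip,cams,inverse_kinematics as ik
def F():
    s=manip.state(); f=RS.inv().apply(s['contact_force']); x=RS.inv().apply(s['tool_pos']-O)*1000
    return np.round(f,1),np.round(x,1),round(s['clock'],2)
T=np.radians(15)
rt=(R.from_rotvec(RS.apply([1,0,0])*-T)*R.from_rotvec(rot(0)));print('tool z',RS.inv().apply(rt.as_matrix()[:,2]).round(2));rt=rt.as_rotvec()
for p in ((0,-5,275),(0,-60,186)): assert ik(W(*p),rt) is not None
manip.move_linear(W(-150,60,290),rate=.3)
manip.move_pose(W(0,-5,275),rt);print(F())
for t in np.arange(1.15,.05,-.1):
    q=np.array(levpt(t))+[0,0,3]
    manip.move_linear(W(*q),rate=.12);f=F();print(round(t,2),f)
    if np.linalg.norm(f[0])>25: raise SystemExit
for z in range(190,176,-1):
    manip.move_linear(W(0,-60,z),rate=.05);f=F();print(z,f)
    if f[0][2]>16: break
E
```

```text
tool z [ 0.   -0.26 -0.97]
(array([0.2, 0.1, 0.2]), array([ -0.7,  -4.9, 273.8]), 18.08)
1.15 (array([-0.1,  0.1,  0.2]), array([ -0.4, -14.2, 236.2]), 18.57)
1.05 (array([-0.9,  0.6,  0.5]), array([  0.4, -20.1, 235.6]), 18.82)
0.95 (array([0.5, 1.8, 0.5]), array([  0.3, -25.7, 232.8]), 19.07)
0.85 (array([ 0.5,  1.2, -0.2]), array([ 1.000e-01, -3.130e+01,  2.296e+02]), 19.32)
0.75 (array([ 0.5, -0.2,  0.1]), array([-1.000e-01, -3.670e+01,  2.261e+02]), 19.57)
0.65 (array([ 0.1,  0.1, -0.3]), array([-2.000e-01, -4.140e+01,  2.221e+02]), 19.82)
0.55 (array([0.8, 0.7, 0.5]), array([-2.000e-01, -4.570e+01,  2.178e+02]), 20.07)
0.45 (array([-0.8,  0.4,  0.7]), array([-2.000e-01, -4.950e+01,  2.131e+02]), 20.32)
0.35 (array([-0. ,  0.6,  0.2]), array([-2.000e-01, -5.280e+01,  2.079e+02]), 20.57)
0.25 (array([-0.2, -0.4, -0. ]), array([ -0.3, -55.6, 202.4]), 20.82)
0.15 (array([1.4, 0.4, 0.9]), array([ -0. , -57.9, 197. ]), 21.07)
190 (array([ 0.3, -1.1,  1. ]), array([ -0. , -60.2, 189.8]), 21.38)
189 (array([-0.5, -2. ,  3.6]), array([ 1.000e-01, -6.020e+01,  1.893e+02]), 21.62)
188 (array([-1.1, -1.7,  5.6]), array([ 1.000e-01, -6.040e+01,  1.884e+02]), 21.88)
187 (array([-1.9, -2.8,  7.2]), array([  0.2, -60.5, 188. ]), 22.12)
186 (array([-2.8, -1.5,  9.6]), array([  0.3, -60.5, 187.8]), 22.38)
185 (array([-3.2, -1.7, 13.2]), array([  0.3, -60.5, 187.5]), 22.62)
184 (array([-4.9, -2.4, 16.5]), array([  0.4, -60.6, 187.3]), 22.88)
```

```bash
python3 - <<'E'
from h import *
from cell import manip,cams
def F():
    s=manip.state(); f=RS.inv().apply(s['contact_force']); x=RS.inv().apply(s['tool_pos']-O)*1000
    return np.round(f,1),np.round(x,1),round(s['clock'],2)
for z in (182,180):
    manip.move_linear(W(0,-60,z),rate=.05);print(F())
manip.move_linear(W(0,-50,215),rate=.15)
manip.move_linear(W(-120,-20,290),rate=.3)
manip.move_linear(W(-230,0,290),rate=.3);print(F())
c=cams.capture('side');d=cams.capture('scene')
a=cv2.resize(c['image'][190:290,270:420],(400,267),interpolation=cv2.INTER_CUBIC);b=cv2.resize(d['image'][200:320,220:400],(400,267),interpolation=cv2.INTER_CUBIC)
cv2.imwrite('pics/both5.png',np.hstack([a,b]))
for n,k in(('sc',d),('sd',c)):
    Q=RS.inv().apply(cloud(k).reshape(-1,3)-O)*1000;I=k['image'].reshape(-1,3)
    with np.errstate(all='ignore'):
        q=Q[(abs(Q[:,0])<9)&(Q[:,1]<-38)&(Q[:,1]>-80)&(Q[:,2]>168)&(Q[:,2]<260)&(I.max(1)<70)]
        if len(q): print(n,'lever',len(q),np.percentile(q,[5,50,95],axis=0).round(1),'slope',np.polyfit(q[:,1],q[:,2],1).round(3))
        q=Q[(Q[:,0]<-53)&(Q[:,0]>-115)&(abs(Q[:,1]-85)<22)&(abs(Q[:,2]-158)<20)];print('pin',np.percentile(q[:,0],[1,10,50]).round(1))
        q=Q[(Q[:,0]>23)&(Q[:,0]<50)&(abs(Q[:,1]-85)<16)&(abs(Q[:,2]-158)<14)];print('tip',len(q),q[:,0].max() if len(q) else '')
E
```

```text
(array([-8.7, -0.3, 21.8]), array([  0.6, -60.6, 186.8]), 23.12)
(array([-11.3,  -0.7,  28.8]), array([  0.8, -60.7, 186.4]), 23.38)
(array([ 0.4, -0.3, -0.8]), array([-2.297e+02, -2.000e-01,  2.889e+02]), 24.93)
sc lever 2 [[ -5.1 -67.9 183.5]
 [ -2.7 -56.1 184. ]
 [ -0.4 -44.4 184.5]] slope [4.50000e-02 1.86531e+02]
pin [-89.8 -86.8 -74.1]
tip 2 33.30584015885608
sd lever 22 [[ -3.3 -57.6 184. ]
 [  1.6 -47.9 185.4]
 [  5.5 -41.3 186.6]] slope [-8.00000e-03  1.84964e+02]
pin [-86.1 -81.9 -67.5]
tip 73 38.23099726361047
```

View pics/both5.png

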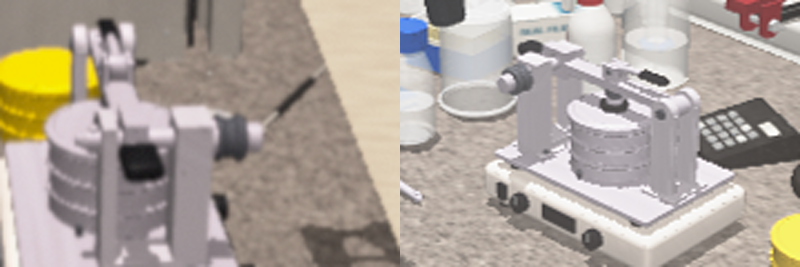

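The lever lies flat at z ≈ 185 mm with no slope. The pin is home with its button out at x ≈ -86 mm, its tip stands about 16 mm past the far cheek, and the bar is down. I'm handing the job in.

```bash
python3 -c "
from cell import order
print(order.close_job())"
```

```text
the job is handed in; nothing more can be done
None
```

The job is handed in, and the last images before that showed the bar down in its fork, the pin home with its button out, and the lever flat; the robot was clear of everything after about 25 s of the 46 s allowed.

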